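Hold the end plate against the filter pack

TASK

Lift the loose aluminium end plate, the one with the grab handle, out of the draining rack and hang it with its two guide shoes on the tie rods of the bench plate filter, in the open stretch in front of the filter pack with its handle facing away from the pack. Then slide it along the rods up to the pack and press it flush against the outer sheet with a steady push of about 10 N (never over 20 N, which would crush the seals), as my third hand while I run the wing nuts on. Finish while still pressing like this, without letting go or backing off, and leave the spare filter plate, the two wing nuts and the sample jar where they are.

Things in the scene. Friction and masses are not known exactly. Their poses are not given: they have to be found in the camera images.
- filter: Bench plate filter, fixed: steel drip tray 300 x 200 mm (rim 30 mm high), upright head plate (205 mm wide, top 167 mm) at its +x end. Origin on the bench under its middle, z up, +x = pressing direction. Four white plates, 120 mm wide, z 35 to 155 mm, hang on two level tie rods along x at y = +-85 mm. The rods are bare and open from their tips at x = -150 mm to the pack's outer face at x = 41 mm.
- rod_tip1 (a point): Free end of one tie rod, on its axis, at x = -150, y = +85, z = 100 mm of the filter. Rods are 12 mm in diameter (top at z = 106 mm), threaded, and run level from here to the head at x = 125 mm.
- rod_tip2 (a point): Free end of the other tie rod, on its axis, at x = -150, y = -85, z = 100 mm of the filter.
- pack_face (a point): Centre of the outer face of the filter pack (a cream sheet 116 x 116 mm facing the filter's -x), at filter x = 41, y = 0, z = 95 mm when the pack is not pressed; it moves along +x as the pack is pressed.
- pack (a joint): How far the springy pack is pressed together along the filter's +x, in m: 0 when free, end stop at 0.018. Its rubber seals give like a spring of 1600 N/m: 10 N is 0.0063, 20 N is 0.0125. It springs back when released.
- end_plate: Loose aluminium end plate, 0.5 to 0.75 kg, 120 x 120 x 12 mm, upright in either place of the rack. Origin: centre of its lower edge; z up; flat inner face at x = +6 mm, handle on the -x side. Ears with guide shoes make it 208 mm wide (y). Hung on the rods its axes match the filter's, its origin is at filter z = 35 mm and it meets the pack with its origin at filter x = 35 mm.
- shoe1 (a point): Middle of the roof underside of the white guide shoe at plate x = -9, y = +85, z = 71 mm; rests on a rod's top when hung. The shoe is a channel along x, open downwards, 30 mm long (plate x = -24 to 6), 16 mm wide inside, mouth flared to about 24 mm, its lower end 30 mm below this point.
- shoe2 (a point): The same on the other shoe, at plate x = -9, y = -85, z = 71 mm.
- handle (a point): Middle of the end plate's grab handle: straight steel bar along the plate's y, 102 mm long, 12 mm thick (x), 14 mm high (z), centred at plate x = -62, z = 95 mm; 50 mm free between bar and plate. Posts of 10 mm at y = +-45 mm join it to the plate, leaving 80 mm of bar to grip from above. The plate's centre of mass lies about 57 mm to +x of this point and 31 mm lower.
- rack: Stainless wire draining rack, 226 x 116 mm, fixed. Origin on the bench under its middle, z up. Places at its x = -70 and +70 mm: each a slot 15 mm wide between two wire loops, 73 mm high and 100 mm long in y, where a plate stands upright, lower edge 15.5 mm above the bench, x axis along the rack's x (leaning up to about 3 degrees).
- spare_plate: Spare white plastic filter plate, 120 x 120 x 12 mm, with plain side lugs (overall width 198 mm) and no handle, in the other place of the rack; origin at the centre of its lower edge. Leave alone.
- wing_nut1: Loose steel wing nut, about 60 mm across its wings, 28 mm high, on the bench at the filter's -y side; origin under its centre. Leave alone.
- wing_nut2: A second, equal wing nut beside the first. Leave alone.
- sample_jar: Glass sample jar with white cap, 60 mm diameter, 75 mm high, standing on the bench beyond the rack; origin under its centre. Leave alone.

How it is judged:
By the outcome, as a careful person would: the job done as asked, in the order asked, and still so for the second after the job is handed in, while the arm keeps its last pose, push and grip.
It also fails if it takes over 59 s, if anything falls off the work surface, if the arm or the gripper's body presses on something with over 40 N, if the wrist force passes 120 N, or if a joint passes its speed limit or range.

ROBOT

A 6-joint arm with a two-finger parallel gripper is mounted at the origin on the work surface. World frame = base frame: x ahead of the robot, y to its left, z up, the work surface at z = 0. Lengths are in m, angles in degrees, forces in N, time in s.
With the tool pointing down it reaches from about 0.4 to 0.825 m from the base axis. Payload 7 kg.
Tool frame: the origin (TCP) lies at the very end of the fingers, on their centre line; the grasp point (between the pads) lies 19 mm behind it; z points along the fingers, y is the line along which they close (so a half turn about z gives the same grasp; the last joint's range is limited). The gripper opens to 88 mm and grips with 3 to 60 N. Pads are 19 mm wide; open, the fingers measure 130 mm over their backs; the gripper's body (78 mm by 193 mm) begins 47 mm behind the grasp point.
Start: joints at [-50.988, 20.546, 0.682, 0, -70.136, -16.507], TCP at [0.258, -0.624, 0.227] pointing down, gripper open.
Joint ranges: [-176.03, 176.03], [-82.01, 121.73], [-58.28, 71.71], [-173.87, 95.51], [-174.79, -0.11], [-173.66, 173.66]. Speed limits (degrees/s): [136.94, 136.94, 172.46, 180, 180, 180].

INTERFACE

Orientations are given as [roll, pitch, yaw] about the fixed x, y, z axes, in that order (R = Rz(yaw) Ry(pitch) Rx(roll)).
In Python, from plant import get_state, imaging, r, finder gives the robot as it stands.
- The arm moves only by the shell command python3 -m handwheel 'ROWS' [FORCE]. ROWS is JSON, a list of rows, each a list of 5 numbers: the closure, from 0 (fully open) to 1 (shut), then the shift along the world's x, y, z in cm, then the turn about the world's z in degrees. A call has 1 to 8 rows; each row is the pose to reach, as a shift and turn from the pose commanded when the call began; what a row does not reach only later rows make up. A row lasts 1/8 s, in which the tool goes at most 62.5 mm and 10.7 degrees, less where a joint would pass 70% of its speed; a pose out of reach is approached as far as the arm can. A call with a gripper value outside its range is refused whole. The fingers move at their own pace and stop on an object; FORCE is the grip in N (left out, the last holds). Time passes only in rows, so rows that repeat a pose let the fingers close. It gives the time, the measured TCP pose, the force, the opening and the grip force at its end, in the units of the state.
- get_state(): the state, without advancing time (a new reading comes with each control period).
- imaging.capture(name): name is "scene" or "top" or "wrist"; returns (picture, depth): 384x512x3 uint8, red, green, blue; 384x512 float32, m along the optical axis (not along the pixel's ray), 0 where there is no reading.
- imaging.get_calibration(name): a dict with "fx", "fy", "cx", "cy" (pixels), "rvec" (rotation vector, rad) and "tvec" (3), from world to camera coordinates, as OpenCV has them; the wrist camera has in their place "hand_eye" (4x4, takes a point from camera to tool coordinates, whose origin is the TCP and whose axes are the flange's). Camera axes: x right, y down, z forward; pixel columns grow to the right and rows downward; lengths in m; the calibration is good to about 2 mm. A picture is of the moment at which its call begins: read the wrist's pose just before it. get_calibration takes no time and is no camera call.
- r.close_job(): hands the job in; it is judged then, once.
Trained networks look in the newest picture that a camera, given by its name, has taken for a name from the list of things; names that differ only in an ending like _2 or _b are one class to them, and where a whole thing is asked for, a point or a joint stands for the part that bears it (a point fixed in the world has none). Each returns a list of dicts, best first, with "p" (0 to 1); they miss things now and then, are a little off and sometimes report something else, mostly with a low value. They report only what shows in the picture. A call takes as long as a camera call.
- finder.cut_out(camera, query): "region" (384x512 bool, what is visible of it) and "pixel" ([column, row] in pixels, amid what is visible of it).
The state is a dict: "time_s": time; "joints": joint angles; "qd": joint speeds; "joint_torque": joint torques, N m; "tcp_pos": TCP position; "eef_rot": TCP orientation; "contact_force": force on the tool from outside, world axes, zero at the start; "moment": the same for the moment, N m; "gripper_width": finger opening in m; "gripper_force": force on a finger pad.
Only numpy, scipy, OpenCV 4.12 (cv2) and the standard library are available. Lean on these libraries where they do the work, as an engineer would, in place of code of your own. Each camera call takes 0.05 s, during which the arm holds its last target. There are 200 camera calls.

## Working session

There is one attempt and no reset: what is moved stays moved. The work goes in short steps, Python scripts to look and compute and a shell command to move; the robot and the scene stay as the last step left them, time stands still between calls to the robot, and variables do not carry over. Pictures are saved under pics/ and viewed, at most 10 in all, crops included, and the job is handed in when it is done.

```bash
mkdir -p pics; ls; cat > h.py <<'E'
import numpy as np, cv2
from plant import get_state, imaging, r, finder
from scipy.spatial.transform import Rotation as R
def cap(n):
    s=get_state(); im,d=imaging.capture(n); return s,im,d
def world(n,d,s=None):
    """HxWx3 world points"""
    c=imaging.get_calibration(n); v,u=np.mgrid[0:384,0:512]
    P=np.stack([(u-c['cx'])/c['fx']*d,(v-c['cy'])/c['fy']*d,d],-1)
    if 'hand_eye' in c:
        T=np.array(c['hand_eye']); P=P@T[:3,:3].T+T[:3,3]
        Q=R.from_euler('xyz',s['eef_rot'],degrees=True).as_matrix(); W=P@Q.T+np.array(s['tcp_pos'])
    else:
        Q=cv2.Rodrigues(np.array(c['rvec'],float))[0]; W=(P-np.array(c['tvec']).ravel())@Q
    W[d<=0]=np.nan
    return W
E
python3 - <<'E'
from h import *
print(get_state())
for n in ('scene','top'):
    s,im,d=cap(n); cv2.imwrite(f'pics/{n}0.png',im[:,:,::-1]); W=world(n,d,s); np.save(f'{n}0.npy',W)
    print(n,imaging.get_calibration(n))
    for q in ('end_plate','handle','filter','rack','spare_plate','wing_nut1','sample_jar','shoe1','rod_tip1','pack_face'):
        for o in finder.cut_out(n,q)[:3]:
            if o['p']<.3: continue
            m=o['region']; w=W[m]; print(q,round(o['p'],2),np.round(o['pixel']),m.sum(),np.round(np.nanmedian(w,0),3),np.round(np.nanpercentile(w,2,0),3),np.round(np.nanpercentile(w,98,0),3))
E
```

```text
pics
{'time_s': 0.0, 'joints': array([-5.09875401e+01,  2.05909080e+01,  6.33926122e-01, -1.92035708e-02,
       -7.01366031e+01, -1.65064947e+01]), 'qd': array([-0.03666912, -0.02318587, -0.09675805,  0.01569978, -0.00883069,
       -0.03702391]), 'joint_torque': array([-5.29430527e-04, -5.82710767e+01,  2.93052489e+01,  6.99719936e+00,
        6.86201442e-03, -1.89696289e-04]), 'tcp_pos': array([ 0.25815278, -0.62315249,  0.22563269]), 'eef_rot': array([ 1.79905142e+02, -9.28353611e-03, -1.57500567e+02]), 'contact_force': array([-0.86293317,  0.48123902, -0.39628216]), 'moment': array([-0.04583539,  0.05486762, -0.03024021]), 'gripper_force': 0.0, 'gripper_width': 0.08747496019885262}
scene {'fx': 385.49904828895194, 'fy': 385.49904828895194, 'cx': 257.6887331955435, 'cy': 193.15046271434636, 'rvec': array([ 1.71650212,  1.90334795, -0.70568963]), 'tvec': array([ 0.07046647, -0.35183776,  1.30512932])}
end_plate 0.9 [198. 168.] 1351 [ 0.5   -0.166  0.101] [ 0.303 -0.257 -0.002] [ 0.569 -0.146  0.135]
handle 0.78 [197. 163.] 1243 [ 0.508 -0.165  0.106] [ 0.377 -0.231  0.025] [ 0.569
[... 1541 characters left out ...]
01] [ 0.531 -0.122  0.075]
spare_plate 0.59 [358. 236.] 585 [ 0.489 -0.295  0.112] [ 0.397 -0.314  0.065] [ 0.575 -0.284  0.138]
spare_plate 0.4 [337. 178.] 383 [ 0.659 -0.262  0.074] [ 0.639 -0.29   0.017] [ 0.686 -0.241  0.079]
wing_nut1 0.66 [165. 155.] 29 [0.727 0.259 0.017] [0.721 0.245 0.012] [0.734 0.269 0.028]
sample_jar 0.65 [336. 177.] 424 [ 0.66  -0.264  0.074] [ 0.638 -0.293  0.011] [ 0.69  -0.241  0.079]
shoe1 0.68 [308. 245.] 1045 [ 0.464 -0.169  0.112] [ 0.372 -0.232  0.055] [ 0.56  -0.148  0.138]
rod_tip1 0.56 [142. 198.] 9340 [0.578 0.308 0.033] [0.478 0.123 0.007] [0.674 0.427 0.206]
pack_face 0.84 [128. 198.] 1097 [0.571 0.314 0.124] [0.486 0.31  0.044] [0.656 0.334 0.157]
```

```bash
python3 - <<'E'
import cv2,numpy as np
a=cv2.imread('pics/scene0.png');b=cv2.imread('pics/top0.png')
A=cv2.resize(a[120:340,90:512],(800,417),interpolation=cv2.INTER_CUBIC)
cv2.imwrite('pics/sc1.png',A)
B=cv2.resize(b[100:300,50:450],(800,400),interpolation=cv2.INTER_CUBIC)
cv2.imwrite('pics/tp1.png',B)
E
```

```text
(no output)
```

View pics/sc1.png

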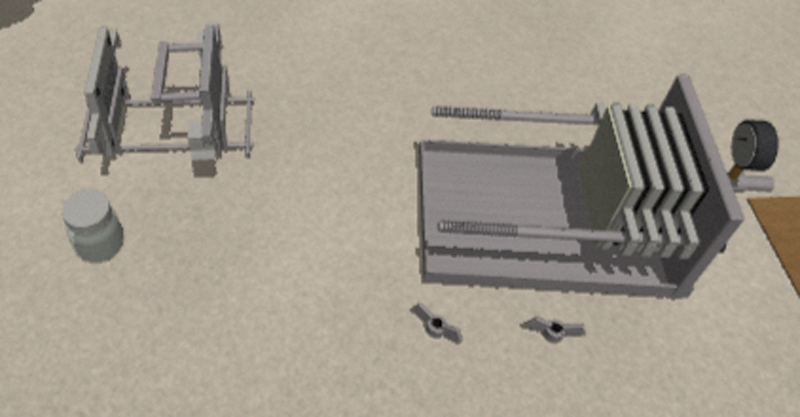

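View pics/tp1.png

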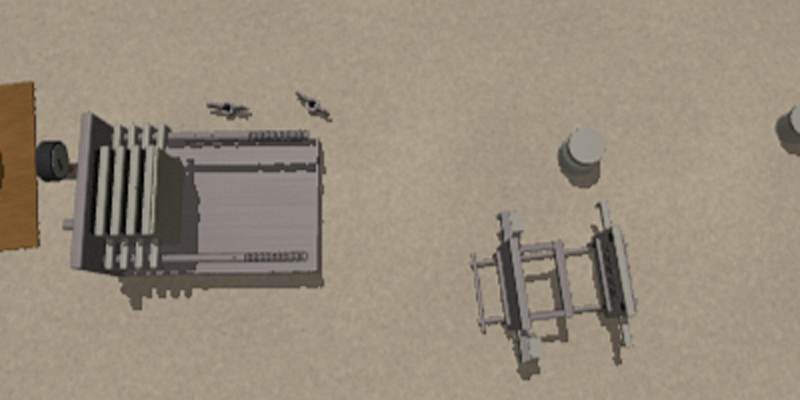

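The scene view shows the end plate in the rack place nearer the filter, at crop pixel (205,80). Its handle, at (165,70), faces the white spare plate at (100,75). The filter is on the right with its rod tips at (435,110) and (440,228), so the filter's +x runs roughly along world +y. The top view agrees: plate at (512,290), handle at (562,280). Next I fit the geometry.

```bash
cat > fit.py <<'E'
from h import *
from scipy.optimize import least_squares
def line(P):
    v=cv2.fitLine(P.astype(np.float32),cv2.DIST_HUBER,0,.01,.01).ravel(); return v
for n in ('scene','top'):
    W=np.load(f'{n}0.npy'); 
    P=W.reshape(-1,3); P=P[np.isfinite(P).all(1)]
    F=P[(P[:,1]>.1)&(P[:,1]<.48)&(P[:,0]>.42)&(P[:,0]<.72)]
    # outer face of the pack: cream sheet
    print(n,'--filter')
    rod=F[(F[:,2]>.093)&(F[:,2]<.114)&(F[:,1]<.30)]
    for lo,hi in ((.42,.57),(.57,.72)):
        q=rod[(rod[:,0]>lo)&(rod[:,0]<hi)]
        if len(q)<10: continue
        v=line(q[:,:2]); v[:2]*=np.sign(v[1])
        print('rod',len(q),'yaw',round(np.degrees(np.arctan2(v[1],v[0])),2),'pt',v[2:].round(4),'ymin',np.percentile(q[:,1],[1,3,50]).round(4),'xatmin',q[q[:,1].argsort()[:8]].mean(0).round(4),'ztop',np.percentile(q[:,2],[50,90]).round(4))
    f=F[(F[:,2]>.06)&(F[:,2]<.15)&(F[:,1]>.29)&(F[:,1]<.345)&(F[:,0]>.52)&(F[:,0]<.63)]
    v=line(f[:,:2]); print('face pts',len(f),'dir',np.degrees(np.arctan2(v[1],v[0])).round(2),v[2:].round(4))
    h=F[(F[:,2]>.160)&(F[:,2]<.175)&(F[:,1]>.35)]
    if len(h)>20:
        rr=cv2.minAreaRect(h[:,:2].astype(np.float32)*1000); print('head top',len(h),rr,np.median(h[:,2]))
    print('--plate')
    E=P[(P[:,0]>.3)&(P[:,0]<.6)&(P[:,1]>-.26)&(P[:,1]<-.09)]
    t=E[(E[:,2]>.128)&(E[:,2]<.145)]
    if len(t)>10: print('top edge',len(t),cv2.minAreaRect(t[:,:2].astype(np.float32)*1000),np.percentile(t[:,2],[50,95]).round(4))
    b=E[(E[:,2]>.107)&(E[:,2]<.125)&(E[:,1]<-.2)]
    if len(b)>10:
        v=line(b[:,:2]); print('bar',len(b),cv2.minAreaRect(b[:,:2].astype(np.float32)*1000),'dir',np.degrees(np.arctan2(v[1],v[0])).round(2),b.mean(0).round(4),np.percentile(b[:,2],[50,95]).round(4))
E
python3 fit.py
```

```text
scene --filter
rod 406 yaw 92.4 pt [0.499  0.2198] ymin [0.1193 0.1232 0.2081] xatmin [0.5024 0.1195 0.1024] ztop [0.1027 0.1051]
rod 529 yaw 92.07 pt [0.6683 0.2159] ymin [0.1252 0.1281 0.2106] xatmin [0.671  0.1247 0.1018] ztop [0.1031 0.1051]
face pts 912 dir 2.22 [0.5725 0.3115]
head top 670 ((575.8394165039062, 412.8471374511719), (202.94549560546875, 37.89179992675781), 1.9533703327178955) 0.16522984535311408
--plate
top edge 198 ((468.13092041015625, -165.11770629882812), (122.0150375366211, 12.256508827209473), 8.058637619018555) [0.1342 0.136 ]
bar 229 ((475.75830078125, -213.3294219970703), (101.50553894042969, 38.60087585449219), 7.5137553215026855) dir 5.54 [ 0.4773 -0.2203  0.1128] [0.1132 0.1155]
top --filter
rod 306 yaw 92.2 pt [0.4945 0.2088] ymin [0.119  0.1227 0.2091] xatmin [0.4972 0.1195 0.1038] ztop [0.1048 0.1075]
rod 271 yaw 92.06 pt [0.6629 0.236 ] ymin [0.1256 0.1306 0.2111] xatmin [0.6671 0.1265 0.1048] ztop [0.1048 0.1074]
face pts 502 dir 2.11 [0.5816 0.3122]
head top 511 ((572.3565673828125, 408.70721435546875), (202.31716918945312, 28.864057540893555), 2.4124865531921387) 0.16637808125228232
--plate
top edge 235 ((466.7248229980469, -164.86105346679688), (119.50470733642578, 13.34864330291748), 7.748231410980225) [0.1354 0.1383]
bar 249 ((474.56243896484375, -215.57530212402344), (100.43584442138672, 37.11608123779297), 4.252776145935059) dir 6.45 [ 0.4717 -0.2217  0.1142] [0.1145 0.1177]
```

```bash
python3 -m handwheel '[[0.5,3,5,0,-3],[0.5,6,10,0,-6],[0.5,9,15,0,-9],[0.5,12,20,0,-12],[0.5,15,25,0,-14.6],[0.5,18,30,0,-14.6],[0.5,20,35,0,-14.6],[0.5,21.8,39.7,0,-14.6]]' 60
python3 -m handwheel '[[0.5,0,0,0,0],[0.5,0,0,0,0]]'
python3 - <<'E'
from h import *
s,im,d=cap('wrist'); cv2.imwrite('pics/w1.png',im[:,:,::-1]); W=world('wrist',d,s); np.save('w1.npy',W)
print(s['tcp_pos'],s['eef_rot'],s['gripper_width'],s['contact_force'])
P=W.reshape(-1,3);P=P[np.isfinite(P).all(1)]
for lo,hi,y0,y1 in ((.128,.145,-.2,-.1),(.105,.125,-.26,-.205)):
    q=P[(P[:,2]>lo)&(P[:,2]<hi)&(P[:,1]>y0)&(P[:,1]<y1)&(P[:,0]>.38)&(P[:,0]<.56)]
    if len(q)>20: print(len(q),cv2.minAreaRect(q[:,:2].astype(np.float32)*1000),np.percentile(q[:,2],[50,95]))
E
```

```text
time_s: 2.1
tcp_pos: [0.477, -0.2248, 0.2268]
eef_rot: [-180.0, 0.0, -172.1]
contact_force: [1.0, -0.8, -0.2]
gripper_width: 0.0442
gripper_force: 0.0
time_s: 2.35
tcp_pos: [0.4764, -0.2265, 0.2267]
eef_rot: [-180.0, 0.0, -172.0]
contact_force: [0.5, -0.6, 0.1]
gripper_width: 0.0438
gripper_force: 0.0
[ 0.4764141  -0.22647432  0.22672744] [-1.79991791e+02  1.05120299e-02 -1.72034049e+02] 0.04384235353745945 [ 0.46707263 -0.61260699  0.14381557]
1615 ((457.73370361328125, -166.2854766845703), (100.4012451171875, 12.551748275756836), 8.29201602935791) [0.13475976 0.13600867]
1711 ((474.198486328125, -215.0033416748047), (100.8385009765625, 32.92167663574219), 7.58859395980835) [0.11436163 0.11573787]
```

View pics/w1.png

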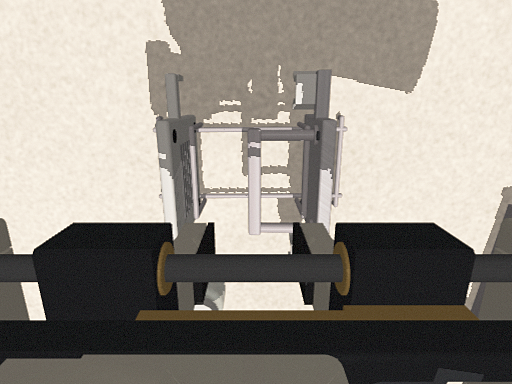

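The wrist view shows the handle bar at (254,180), centred between the fingers (columns 195–320), with the plate at (320,190) and the spare at (170,190). The finger gap is clear, so I descend.

```bash
python3 -m handwheel '[[0.5,0,0,-4,0],[0.5,0,0,-8,0],[0.5,0,0,-11,0],[0.5,0,0,-12.5,0],[0.5,0,0,-13.6,0],[0.5,0,0,-13.6,0]]' 60
python3 -m handwheel '[[1,0,0,0,0],[1,0,0,0,0],[1,0,0,0,0],[1,0,0,0,0],[1,0,0,0,0]]' 60
```

```text
time_s: 3.15
tcp_pos: [0.4763, -0.2269, 0.0905]
eef_rot: [180.0, -0.0, -172.1]
contact_force: [0.4, -0.9, 1.4]
gripper_width: 0.044
gripper_force: 0.0
time_s: 3.78
tcp_pos: [0.4763, -0.226, 0.0905]
eef_rot: [180.0, 0.0, -172.1]
contact_force: [0.0, 5.1, -0.8]
gripper_width: 0.0118
gripper_force: 60.0
```

```bash
python3 -m handwheel '[[1,0,0,0.5,0],[1,0,0,1,0],[1,0,0,1.5,0],[1,0,0,2,0],[1,0,0,2,0]]' 60;  python3 -m handwheel '[[1,0,0,1.5,0],[1,0,0,3,0],[1,0,0,4.5,0],[1,0,0,6,0],[1,0,0,7.5,0],[1,0,0,9,0],[1,0,0,10,0],[1,0,0,10,0]]' 60
python3 - <<'E'
from h import *
print(get_state()['moment'])
for n in ('scene','top'):
    s,im,d=cap(n); cv2.imwrite(f'pics/{n}2.png',im[:,:,::-1]); W=world(n,d,s); np.save(f'{n}2.npy',W)
a=cv2.imread('pics/scene2.png')
cv2.imwrite('pics/sc2.png',cv2.resize(a[90:240,90:290],(800,600),interpolation=cv2.INTER_CUBIC))
E
```

```text
time_s: 4.4
tcp_pos: [0.4749, -0.226, 0.1097]
eef_rot: [179.9, -0.2, -172.1]
contact_force: [-2.0, 4.4, -6.2]
gripper_width: 0.0115
gripper_force: 60.0
time_s: 5.4
tcp_pos: [0.4768, -0.2267, 0.2114]
eef_rot: [-180.0, 0.1, -172.1]
contact_force: [-0.0, 0.3, -6.1]
gripper_width: 0.0112
gripper_force: 60.0
[-0.28712802 -0.03298549  0.03845792]
```

View pics/sc2.png

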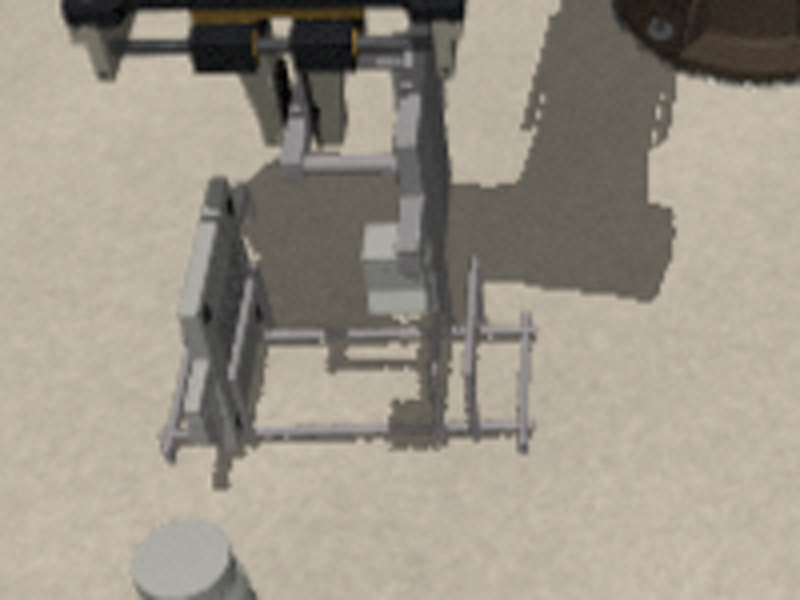

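The plate is gripped and clear of the rack at about (405,200), with the spare untouched at (215,330). Now I fit the plate's pose in the grip, including tilt, against both cameras.

```bash
cat > pose.py <<'E'
from h import *
from scipy.optimize import least_squares
# boxes in plate frame: centre, half size
B=np.array([[[0,0,60],[6,60,60]],[[-62,0,95],[6,51,7]],[[-31,45,95],[25,5,5]],[[-31,-45,95],[25,5,5]]])/1000.
def sdf(p):
    q=np.abs(p[:,None]-B[None,:,0])-B[None,:,1]
    return (np.linalg.norm(np.maximum(q,0),axis=2)+np.minimum(q.max(2),0)).min(1)
def fit(P,s,use=None):
    tcp=np.array(s['tcp_pos']); yaw=s['eef_rot'][2]-90
    hc=tcp+[0,0,.019]
    P=P[np.isfinite(P).all(1)]
    def loc(x,P):  # x: offset of handle centre in tool-yaw frame(m), rot (deg)
        Q=R.from_euler('ZYX',[yaw+x[3],x[4],x[5]],degrees=True)
        c=hc+R.from_euler('z',yaw,degrees=True).apply(x[:3])
        return Q.inv().apply(P-c)+[-.062,0,.095]
    L=loc(np.zeros(6),P); 
    k=(np.abs(sdf(L))<.012)&~((np.abs(L[:,1])<.02)&(L[:,0]<-.02))
    P=P[k]
    f=lambda x: sdf(loc(x,P))
    o=least_squares(f,np.zeros(6),loss='soft_l1',f_scale=.002,x_scale=[.005]*3+[3]*3)
    return o.x,k.sum(),np.sqrt(np.median(o.fun**2))
E
python3 - <<'E'
from pose import *
s=get_state()
for n in ('scene','top'):
    x,k,e=fit(np.load(n+'2.npy').reshape(-1,3),s); print(n,(x[:3]*1000).round(1),x[3:].round(2),k,e)
E
```

```text
scene [-0.4 -0.3 -2. ] [-0.01  0.1  -0.1 ] 864 0.00035221060261534027
top [ 4.1  0.1 -6.5] [5.23 0.18 6.54] 278 0.000843287869370985
```

```bash
cat > rods.py <<'E'
from h import *
from scipy.optimize import least_squares
def rods(P):
    """fit two parallel level cylinders r=6mm, 170 mm apart: returns mid x at y=.2, yaw, z"""
    P=P[np.isfinite(P).all(1)]
    P=P[(P[:,1]>.115)&(P[:,1]<.29)&(P[:,2]>.088)&(P[:,2]<.116)]
    def f(x,P,full=False):
        a=np.radians(x[1]); n=np.array([-np.sin(a),np.cos(a)])
        l=(P[:,:2]-[x[0],.2])@n
        s=np.where(l>0,1,-1)
        return np.hypot(np.abs(l)-.085,P[:,2]-x[2])-.006
    x0=np.array([.5813,92.15,.1])
    P=P[np.abs(f(x0,P))<.009]
    o=least_squares(f,x0,args=(P,),loss='soft_l1',f_scale=.001,x_scale=[.005,2,.005])
    return o.x,len(P),np.median(np.abs(o.fun))
E
python3 - <<'E'
from rods import *
for n in ('scene','top'):
    print(n,rods(np.load(n+'0.npy').reshape(-1,3)))
    c=imaging.get_calibration(n); Q=cv2.Rodrigues(c['rvec'])[0]; print('cam pos',-Q.T@c['tvec'])
    print(rods(np.load(n+'2.npy').reshape(-1,3)))
E
```

```text
scene (array([ 0.58121661, 92.12480434,  0.09876197]), 885, np.float64(0.0006778836897529594))
cam pos [1.12623768 0.03457753 0.7500073 ]
(array([ 0.58103425, 92.14318573,  0.09876869]), 891, np.float64(0.0007133871631241741))
top (array([ 0.58023454, 91.94910722,  0.10028804]), 548, np.float64(0.0008839943553400611))
cam pos [ 0.40351286 -0.02872312  1.10822501]
(array([ 0.58031862, 92.0178407 ,  0.1003527 ]), 549, np.float64(0.0008122261455039016))
```

```bash
python3 -m handwheel '[[1,0.4,1.5,0,0],[1,1.2,4.5,0,-0.8],[1,2.2,8,0,-1.6],[1,3.3,12,0,-2.6],[1,4.4,16,0,-3.4],[1,5.5,20,0,-4.2],[1,6.6,24,0,-5],[1,7.7,28,0,-5.8]]' 60;  python3 -m handwheel '[[1,0.9,3.5,0,0],[1,1.8,6.5,0,0],[1,2.4,8.5,0,0],[1,2.8,10,0,0],[1,2.9,10.5,0,0],[1,2.9,10.5,0,0],[1,2.9,10.5,0,0]]' 60
python3 - <<'E'
from pose import *
from rods import rods
for n in ('scene','top','wrist'):
    s,im,d=cap(n); cv2.imwrite(f'pics/{n}3.png',im[:,:,::-1]); W=world(n,d,s).reshape(-1,3); np.save(n+'3.npy',W)
    if n!='wrist':
        x,k,e=fit(W,s); print(n,(x[:3]*1000).round(1),x[3:].round(2),k,e)
    print(rods(W))
print(s['tcp_pos'],s['eef_rot'])
E
```

```text
time_s: 6.5
tcp_pos: [0.553, 0.0554, 0.2099]
eef_rot: [-180.0, -0.1, -177.9]
contact_force: [0.4, -0.3, -7.4]
gripper_width: 0.0114
gripper_force: 60.0
time_s: 7.38
tcp_pos: [0.5821, 0.1576, 0.2106]
eef_rot: [-180.0, -0.0, -177.9]
contact_force: [0.7, 0.0, -6.7]
gripper_width: 0.0114
gripper_force: 60.0
scene [-0.1 -0.2 -3.4] [-0.06  0.32  0.18] 1210 0.0003805236263889607
(array([ 0.58107646, 92.09234955,  0.09882643]), 678, np.float64(0.0006783929919522468))
top [ 1.3  1.  -2. ] [ 2.07  0.17 -0.32] 439 0.0007902140472715331
(array([ 0.58025054, 91.48527591,  0.10050898]), 237, np.float64(0.0008651488382403283))
(array([ 0.58094232, 92.06376959,  0.09969212]), 2100, np.float64(0.000377001982335581))
[0.58222955 0.15773202 0.21075109] [ 1.79996563e+02  6.03315171e-03 -1.77936912e+02]
```

View pics/wrist3.png

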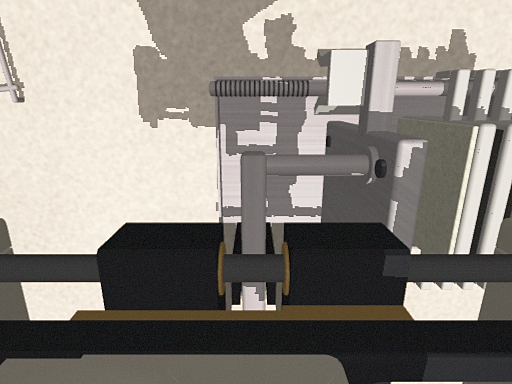

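View pics/scene3.png

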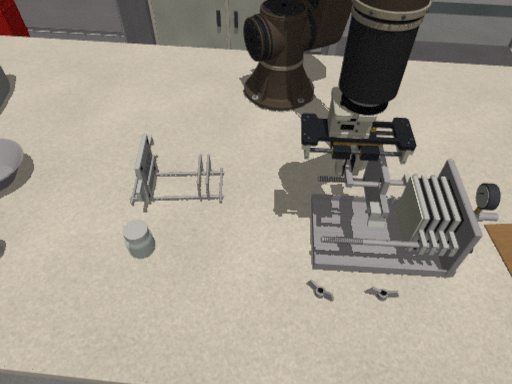

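The wrist view shows the shoe at (347,80) directly above the rod at row 87, and the bar level at (254,180). The scene view shows the plate over the open stretch with everything else unmoved. Measured alignment is within 0.5 mm, so I lower it.

```bash
python3 -m handwheel '[[1,0,0,-2,0],[1,0,0,-4,0],[1,0,0,-5.5,0],[1,0,0,-6.5,0],[1,0,0,-7.5,0],[1,0,0,-8.3,0],[1,0,0,-9,0],[1,0,0,-9,0]]' 60; python3 -m handwheel '[[1,0,0,-0.2,0],[1,0,0,-0.4,0],[1,0,0,-0.4,0],[1,0,0,-0.4,0]]'
```

```text
time_s: 8.52
tcp_pos: [0.5821, 0.1583, 0.12]
eef_rot: [-180.0, -0.0, -177.9]
contact_force: [-0.2, -0.3, -7.1]
gripper_width: 0.0117
gripper_force: 60.0
time_s: 9.02
tcp_pos: [0.5824, 0.1584, 0.1167]
eef_rot: [180.0, 0.0, -177.9]
contact_force: [-0.3, 0.6, -6.4]
gripper_width: 0.0116
gripper_force: 60.0
```

```bash
python3 -m handwheel '[[1,0,0,-0.1,0],[1,0,0,-0.2,0],[1,0,0,-0.3,0],[1,0,0,-0.3,0],[1,0,0,-0.3,0]]'; python3 -m handwheel '[[1,0,0,-0.1,0],[1,0,0,-0.1,0],[1,0,0,-0.1,0]]';python3 - <<'E'
from pose import *
from rods import rods
print(get_state()['contact_force'],get_state()['moment'])
for n in ('scene','wrist'):
    s,im,d=cap(n); cv2.imwrite(f'pics/{n}4.png',im[:,:,::-1]); W=world(n,d,s).reshape(-1,3); np.save(n+'4.npy',W)
    x,k,e=fit(W,s); print(n,(x[:3]*1000).round(1),x[3:].round(2),k,e)
E
```

```text
time_s: 9.65
tcp_pos: [0.5823, 0.1584, 0.1135]
eef_rot: [-180.0, -0.0, -177.9]
contact_force: [-0.7, 0.4, -6.7]
gripper_width: 0.0114
gripper_force: 60.0
time_s: 10.02
tcp_pos: [0.5825, 0.1584, 0.1129]
eef_rot: [180.0, 0.0, -177.9]
contact_force: [-1.4, -0.7, -2.9]
gripper_width: 0.0112
gripper_force: 60.0
[-1.44121347 -0.73962554 -2.89448022] [-0.77505312  0.37192063  0.00077831]
scene [-0.2 -0.2 -3.5] [-0.15 -0.1  -0.15] 941 0.00046003008432278763
wrist [ 0.9  3.3 -2.9] [ 1.12 -0.12  0.52] 14023 0.0004715732246866472
```

```bash
python3 -m handwheel '[[1,0,0,-0.05,0],[1,0,0,-0.05,0],[1,0,0,-0.05,0]]'; python3 -c "
from h import *
for i in range(1): print(get_state()['moment'])
s=cv2.imread('pics/scene4.png'); cv2.imwrite('pics/sc4.png',cv2.resize(s[130:290,290:510],(800,582),interpolation=cv2.INTER_CUBIC))"
```

```text
time_s: 10.5
tcp_pos: [0.5825, 0.1582, 0.1125]
eef_rot: [-180.0, 0.0, -177.9]
contact_force: [-2.5, -3.6, 2.0]
gripper_width: 0.0118
gripper_force: 60.0
[-1.52739994  0.84237842 -0.02643188]
```

View pics/sc4.png

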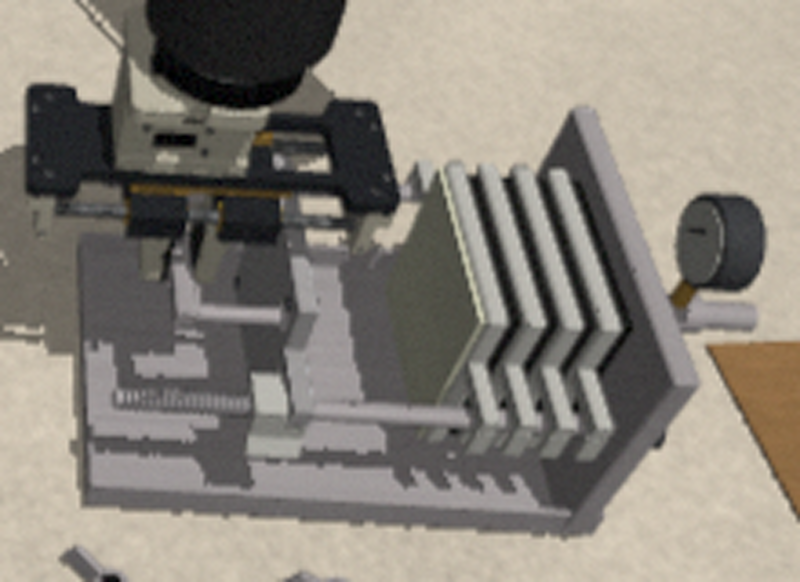

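The plate hangs on both rods, with the shoe on the rod at (275,400) and the handle facing away from the pack. I slide it forward.

```bash
python3 -m handwheel '[[1,-0.03,0.7,0.02,0],[1,-0.07,2,0.02,0],[1,-0.12,3.3,0.02,0],[1,-0.17,4.6,0.02,0],[1,-0.22,5.9,0.02,0],[1,-0.26,6.9,0.02,0],[1,-0.28,7.4,0.02,0],[1,-0.28,7.4,0.02,0]]'; python3 -m handwheel '[[1,-0.01,0.15,0,0],[1,-0.01,0.3,0,0],[1,-0.02,0.5,0,0],[1,-0.02,0.5,0,0],[1,-0.02,0.5,0,0]]'; python3 -c "
from h import *
print(get_state()['moment'])"
```

```text
time_s: 11.5
tcp_pos: [0.5797, 0.2337, 0.1123]
eef_rot: [179.9, 0.0, -177.9]
contact_force: [-0.6, 1.8, 2.4]
gripper_width: 0.0114
gripper_force: 60.0
time_s: 12.12
tcp_pos: [0.5794, 0.2368, 0.1124]
eef_rot: [-180.0, -0.0, -177.9]
contact_force: [0.0, -6.1, 5.5]
gripper_width: 0.0113
gripper_force: 60.0
[-1.90854919 -0.02833061  0.02874182]
```

```bash
cat > look.py <<'E'
import sys
from pose import *
i=sys.argv[1]
print(get_state()['contact_force'].round(1),get_state()['moment'].round(2))
for n in ('scene','top'):
    s,im,d=cap(n); cv2.imwrite(f'pics/{n}{i}.png',im[:,:,::-1]); W=world(n,d,s); np.save(f'{n}{i}.npy',W); W=W.reshape(-1,3)
    x,k,e=fit(W,s); print(n,(x[:3]*1000).round(1),x[3:].round(2),k,e)
    # along-axis profile of high points near the pack top (z .12-.16), filter coordinate
    P=W[np.isfinite(W).all(1)]; a=np.radians(92.07); u=np.array([np.cos(a),np.sin(a)]); v=np.array([-u[1],u[0]])
    L=(P[:,:2]-[.5783,.2708]); fx=L@u; fy=L@v
    k=(P[:,2]>.148)&(P[:,2]<.162)&(np.abs(fy)<.06)&(fx>-.02)&(fx<.12)
    h,b=np.histogram(fx[k]*1000,np.arange(-20,121,2)); print([(int(t),int(c)) for t,c in zip(b,h) if c>3])
print(s['tcp_pos'].round(4))
E
python3 look.py 5; python3 -c "
import cv2
s=cv2.imread('pics/scene5.png'); cv2.imwrite('pics/sc5.png',cv2.resize(s[140:280,330:500],(728,600),interpolation=cv2.INTER_CUBIC))"
```

```text
[ 0.  -6.1  5.5] [-1.91 -0.03  0.03]
scene [ 2.5 -0.4 -1.2] [-0.21  1.81  0.48] 1373 0.0017235492287724693
[(-20, 7), (-18, 4), (-16, 4), (20, 26), (22, 22), (24, 26), (26, 24), (28, 36), (30, 26), (32, 11), (40, 42), (42, 30), (44, 46), (46, 37), (48, 39), (50, 28), (52, 39), (54, 21), (56, 4), (58, 25), (60, 18), (62, 13), (64, 30), (66, 21), (68, 22), (70, 17), (72, 18), (74, 18), (78, 17), (80, 10), (82, 19), (84, 51), (86, 32), (88, 24), (90, 23), (92, 33), (94, 15), (98, 14), (100, 22), (102, 24), (104, 77), (106, 60), (108, 42), (110, 45), (112, 35), (114, 33), (118, 28)]
top [ 4.8 -0.2 -5.7] [3.02 1.62 7.73] 424 0.002052975564159048
[(20, 11), (22, 11), (24, 12), (26, 6), (28, 10), (30, 10), (32, 4), (40, 9), (42, 12), (44, 15), (46, 11), (48, 10), (50, 13), (52, 8), (54, 6), (56, 4), (58, 4), (60, 7), (62, 5), (64, 10), (66, 11), (68, 7), (70, 7), (72, 11), (74, 6), (78, 8), (80, 5), (82, 6), (84, 13), (86, 15), (88, 15), (90, 22), (92, 21), (94, 12), (96, 9), (98, 15), (100, 18), (102, 21), (104, 25), (106, 26), (108, 20), (110, 13), (112, 19), (114, 17), (116, 4), (118, 11)]
[0.5794 0.2368 0.1124]
```

View pics/sc5.png

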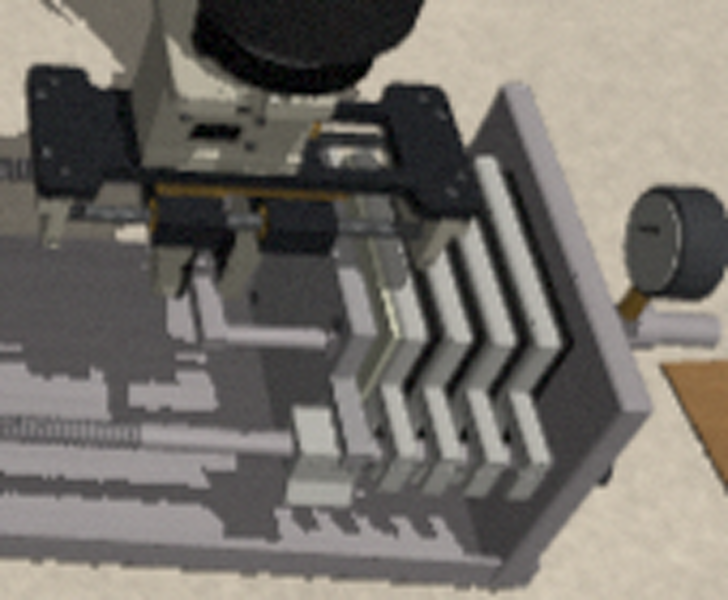

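The plate is 7–8 mm short of the sheet: plate edge at (345,310), sheet at (385,350). The 6 N I read is shoe friction, because I am pressing down on the rods with about 12 N. I unload it a little.

```bash
python3 -m handwheel '[[1,0,0,0.04,0],[1,0,0,0.07,0],[1,0,0,0.07,0],[1,0,0,0.07,0]]';  python3 -m handwheel '[[1,0,0.1,0,0],[1,-0.01,0.2,0,0],[1,-0.01,0.2,0,0],[1,-0.01,0.2,0,0]]'; python3 look.py 6
```

```text
time_s: 12.72
tcp_pos: [0.5792, 0.2374, 0.1127]
eef_rot: [-180.0, -0.0, -177.9]
contact_force: [0.0, -2.9, 0.5]
gripper_width: 0.0113
gripper_force: 60.0
time_s: 13.22
tcp_pos: [0.5791, 0.2396, 0.1128]
eef_rot: [180.0, -0.0, -177.9]
contact_force: [0.0, -2.7, 0.0]
gripper_width: 0.0116
gripper_force: 60.0
[ 0.  -2.7  0. ] [-0.95  0.03 -0.  ]
scene [ 2.2 -0.5 -1.4] [-0.04  1.96  0.09] 1402 0.0014183608798564785
[(-20, 5), (-18, 5), (-16, 5), (24, 34), (26, 29), (28, 21), (30, 28), (32, 34), (34, 21), (40, 41), (42, 32), (44, 34), (46, 48), (48, 33), (50, 28), (52, 37), (54, 21), (56, 8), (58, 21), (60, 22), (62, 23), (64, 37), (66, 19), (68, 17), (70, 18), (72, 21), (74, 11), (76, 6), (78, 13), (80, 21), (82, 15), (84, 45), (86, 29), (88, 29), (90, 27), (92, 24), (94, 18), (98, 17), (100, 20), (102, 20), (104, 66), (106, 54), (108, 44), (110, 39), (112, 41), (114, 29), (116, 6), (118, 27)]
top [ 3.8  0.8 -5. ] [2.2  1.58 6.16] 446 0.001752832022702643
[(22, 4), (24, 14), (26, 11), (28, 9), (30, 11), (32, 10), (34, 9), (40, 12), (42, 13), (44, 14), (46, 10), (48, 14), (50, 10), (52, 11), (54, 7), (56, 4), (58, 8), (60, 9), (62, 8), (64, 7), (66, 7), (68, 9), (70, 7), (72, 11), (74, 4), (78, 9), (80, 4), (82, 7), (84, 11), (86, 12), (88, 10), (90, 12), (92, 15), (94, 20), (96, 5), (98, 15), (100, 16), (102, 20), (104, 30), (106, 27), (108, 18), (110, 17), (112, 17), (114, 16), (116, 4), (118, 15)]
[0.579  0.2396 0.1127]
```

```bash
python3 -m handwheel '[[1,-0.01,0.15,0,0],[1,-0.01,0.3,0,0],[1,-0.02,0.45,0,0],[1,-0.02,0.45,0,0],[1,-0.02,0.45,0,0]]';  python3 -m handwheel '[[1,0,0.1,0,0],[1,-0.01,0.2,0,0],[1,-0.01,0.2,0,0],[1,-0.01,0.2,0,0]]'
python3 - <<'E'
from pose import *
for t in ('scene4','scene6','scene7'):
    if t=='scene7': s,im,d=cap('scene'); W=world('scene',d,s); np.save('scene7.npy',W); tcp=s['tcp_pos'];y=s['eef_rot'][2]
    else: W=np.load(t+'.npy'); tcp=np.array({'scene4':[.5825,.1584,.1129],'scene6':[.579,.2396,.1127]}[t])
    W=W.reshape(-1,3); u=np.array([-.0361,.9993]); fx=(W[:,:2]-tcp[:2])@u
    W=W[fx<.0665]
    x,k,e=fit(W,dict(tcp_pos=tcp,eef_rot=[0,0,-177.93])); print(t,(x[:3]*1000).round(1),x[3:].round(2),k,e)
E
```

```text
time_s: 13.95
tcp_pos: [0.579, 0.2439, 0.1129]
eef_rot: [180.0, -0.0, -177.9]
contact_force: [0.2, -2.6, -1.0]
gripper_width: 0.0115
gripper_force: 60.0
time_s: 14.45
tcp_pos: [0.5789, 0.2454, 0.1131]
eef_rot: [-180.0, -0.0, -177.9]
contact_force: [0.0, -4.3, 0.5]
gripper_width: 0.0114
gripper_force: 60.0
scene4 [-0.2 -0.2 -3.4] [-0.09 -0.11 -0.15] 926 0.00046047309041755385
scene6 [-0.2 -0.6 -3.8] [-0.04 -0.39 -0.65] 1085 0.0004881366586744155
scene7 [-0.3 -0.3 -3.8] [-0.07 -0.09 -0.23] 1119 0.0004516961921571267
```

Plate level, with no slip in the grip, and contact at about y = 0.244. I press in small steps.

```bash
python3 -m handwheel '[[1,0,0.1,0,0],[1,-0.01,0.2,0,0],[1,-0.01,0.3,0,0],[1,-0.01,0.3,0,0],[1,-0.01,0.3,0,0]]';  python3 -m handwheel '[[1,0,0.1,0,0],[1,0,0.15,0,0],[1,0,0.15,0,0],[1,0,0.15,0,0]]'
```

```text
time_s: 15.12
tcp_pos: [0.5788, 0.2476, 0.1131]
eef_rot: [-179.9, -0.0, -177.9]
contact_force: [-0.3, -8.1, 1.6]
gripper_width: 0.0112
gripper_force: 60.0
time_s: 15.62
tcp_pos: [0.5787, 0.2486, 0.1131]
eef_rot: [-179.9, -0.1, -177.9]
contact_force: [0.3, -9.5, 0.9]
gripper_width: 0.0118
gripper_force: 60.0
```

```bash
python3 -m handwheel '[[1,0,0.1,0,0],[1,-0.01,0.2,0,0],[1,-0.01,0.25,0,0],[1,-0.01,0.25,0,0],[1,-0.01,0.25,0,0],[1,-0.01,0.25,0,0],[1,-0.01,0.25,0,0]]'; python3 look.py 8; python3 -c "
import cv2,numpy as np
s=cv2.imread('pics/scene8.png'); cv2.imwrite('pics/sc8.png',cv2.resize(s[140:280,330:500],(728,600),interpolation=cv2.INTER_CUBIC))
# pack top profile before pressing, for comparison
for t in ('scene4','scene5'):
  W=np.load(t+'.npy').reshape(-1,3)
from h import *
for n in ('scene6','scene7','scene8'):
    P=np.load(n+'.npy').reshape(-1,3); P=P[np.isfinite(P).all(1)]
    L=P[:,:2]-[.5783,.2708]; u=np.array([-.0361,.9993]); v=np.array([-.9993,-.0361]); fx=L@u*1000; fy=L@v*1000
    k=(P[:,2]>.150)&(P[:,2]<.16)&(abs(fy)<55)
    a=fx[k&(fx>38)&(fx<57.5)]; print(n,'first filter plate span',np.percentile(a,[3,50,97]).round(1))
"
```

```text
time_s: 16.5
tcp_pos: [0.5787, 0.2503, 0.1131]
eef_rot: [-179.8, -0.1, -177.9]
contact_force: [0.3, -12.8, 2.4]
gripper_width: 0.0115
gripper_force: 60.0
[  0.3 -12.8   2.4] [-4.86 -0.58 -0.04]
scene [ 1.5 -1.2 -2.1] [-0.11  1.72  0.04] 1447 0.0011870061315812277
[(-16, 4), (-14, 6), (-12, 8), (-10, 5), (-8, 4), (-6, 4), (-4, 4), (-2, 4), (34, 26), (36, 22), (38, 28), (40, 21), (42, 32), (44, 28), (46, 18), (48, 32), (50, 33), (52, 45), (54, 34), (56, 33), (58, 35), (60, 24), (62, 8), (64, 15), (66, 23), (68, 42), (70, 50), (72, 36), (74, 18), (76, 13), (78, 16), (80, 6), (82, 6), (84, 11), (86, 29), (88, 39), (90, 22), (92, 27), (94, 22), (96, 23), (98, 11), (100, 6), (102, 17), (104, 21), (106, 53), (108, 32), (110, 33), (112, 35), (114, 26), (116, 18), (118, 4)]
top [ 2.2  2.1 -5.3] [0.67 1.59 6.91] 459 0.0015945540742919413
[(34, 15), (36, 9), (38, 11), (40, 11), (42, 9), (44, 10), (46, 8), (48, 10), (50, 9), (52, 16), (54, 10), (56, 12), (58, 10), (60, 9), (62, 6), (64, 7), (66, 8), (68, 14), (70, 11), (72, 8), (74, 5), (76, 8), (78, 6), (80, 5), (84, 8), (86, 10), (88, 15), (90, 8), (92, 7), (94, 9), (96, 11), (100, 4), (102, 7), (104, 10), (106, 30), (108, 22), (110, 22), (112, 18), (114, 21), (116, 12), (118, 6)]
[0.5786 0.2503 0.1131]
scene6 first filter plate span [40.6 47.7 55.2]
scene7 first filter plate span [38.6 47.9 56.6]
scene8 first filter plate span [38.6 49.4 57. ]
```

View pics/sc8.png

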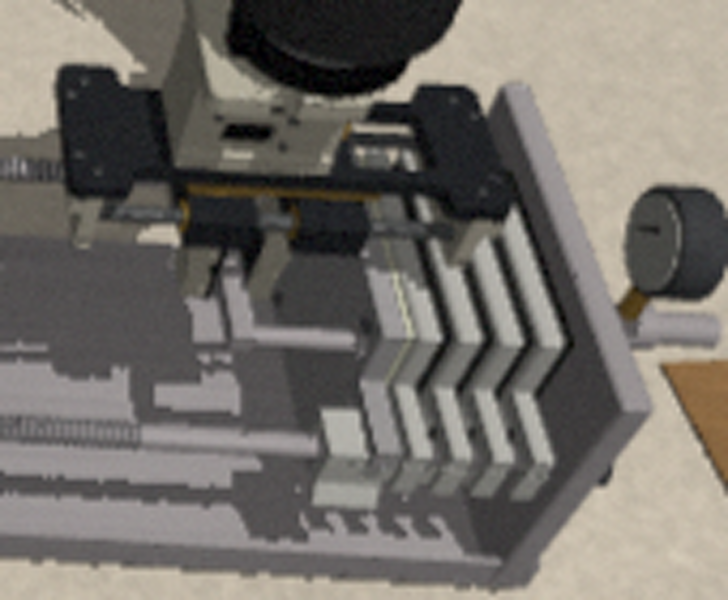

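The plate is flush on the cream sheet: edge line at (405,320), no visible gap, shoe on the rod at (345,435). The front face is at filter x of about 47 mm, so the pack is pressed about 6 mm, or 10 N. One hold to check it stays steady, then I hand in.

```bash
python3 -m handwheel '[[1,0,0,0,0],[1,0,0,0,0],[1,0,0,0,0],[1,0,0,0,0],[1,0,0,0,0],[1,0,0,0,0],[1,0,0,0,0],[1,0,0,0,0]]'; python3 - <<'E'
from pose import *
s,im,d=cap('scene'); W=world('scene',d,s).reshape(-1,3)
fx=(W[:,:2]-s['tcp_pos'][:2])@np.array([-.0361,.9993]); W=W[fx<.0665]
x,k,e=fit(W,s); print((x[:3]*1000).round(1),x[3:].round(2),k,e, s['contact_force'].round(1))
W0=np.load('scene0.npy'); Wn=world('scene',d,s)
for n,p in (('spare',(144,167)),('nut1',(318,295)),('nut2',(383,293)),('jar',(137,240))):
    a,b=[w[p[1]-12:p[1]+12,p[0]-12:p[0]+12].reshape(-1,3) for w in (W0,Wn)]; print(n,np.nanmedian(np.linalg.norm(a-b,axis=1)).round(4))
E
```

```text
time_s: 17.6
tcp_pos: [0.5786, 0.2503, 0.1131]
eef_rot: [-179.8, -0.1, -177.9]
contact_force: [0.0, -13.4, 2.1]
gripper_width: 0.0108
gripper_force: 60.0
[-0.2 -0.5 -3.9] [-0.19  0.01 -0.74] 1134 0.00046010612208496714 [  0.  -13.4   2.1]
spare 0.0017
nut1 0.0013
nut2 0.0015
jar 0.0016
```

```bash
python3 -c "
from plant import r
print(r.close_job())"
```

```text
the job is handed in; nothing more can be done
None
```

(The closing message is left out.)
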